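# Turn the desiccator lid to its vent mark

## Robot

A 6-joint arm with a two-finger parallel gripper is mounted at the origin on the work surface. World frame = base frame: x ahead of the robot, y to its left, z up, the work surface at z = 0. Lengths are in m, angles in rad, forces in N, time in s.
With the tool pointing down it reaches from about 0.35 to 0.775 m from the base axis. Payload 5.5 kg.
Tool frame: the origin (TCP) lies on the centre line of the jaws, within the pads' length; the fingertips stand 17 mm ahead of it and the grasp point (between the pads) lies 2 mm behind it; z points along the fingers, y is the direction in which the jaws open and shut (so a half turn about z gives the same grasp; the last joint's range is limited). The gripper opens to 85 mm and grips with 20 to 120 N. Pads are 22 mm wide; open, the fingers measure 114 mm over their backs; the gripper's body (76 mm by 85 mm) begins 54 mm behind the grasp point. The pads swing forward as they close: fully open they stand 13 mm farther back than shut.
Start: joints at [1.182, 0.313, 0.046, 1.304, 0, 1.431], TCP at [0.142, 0.557, 0.248] pointing down, gripper open.
Joint ranges: [-2.76, 2.76], [-0.86, 1.69], [-1.03, 1.26], [-2.2, 2.34], [-1.47, 1.5], [-3.14, 3.14]. Speed limits (rad/s): [2.57, 2.57, 3.14, 3.14, 3.14, 3.14].

## Interface

Orientations are given as a unit quaternion [w, x, y, z].
In Python, from workcell import env gives the robot as it stands.
- The arm moves only by the tool servo_tool, never from a script. Its argument "increments" is a list of rows, each an object of numbers: "claw": the closure, from 0 (fully open) to 1 (shut); "x", "y", "z": the shift along the world's x, y, z in units of 25 mm (1.0 is 25 mm); "ax", "ay", "az": the turn, a rotation vector about the world's x, y, z in units of 8 degrees (1.0 is 8 degrees). A call has 1 to 5 rows; each row shifts and turns the commanded pose from where the row before left it; what a row does not reach is not made up. A row lasts 1/10 s, in which the tool goes at most 50 mm and 8.59 degrees, less where a joint would pass 70% of its speed; a pose out of reach is approached as far as the arm can. A call is refused whole if a number of a shift passes 1 or a number of a turn 1, either way. A call with a gripper value outside its range is refused whole. The fingers move at their own pace and stop on an object; "newtons" is the grip in N (left out, the last holds). Time passes only in rows, so rows that do not move let the fingers close. It gives the time, the measured TCP pose, the force and the opening at its end, in the units of the state.
- env.get_state(): the state, without advancing time (a new reading comes with each control period).
- env.read_camera(name): name is "scene" or "top" or "wrist"; returns the picture (384x512x3 uint8, red, green, blue); there is no depth.
- env.calibration(name): a dict with "K" (3x3 intrinsics, pixels), "distortion" ([k1, k2, p1, p2, k3] as OpenCV has them; the pictures are not rectified), "world_to_cam" (4x4, takes a point from world to camera coordinates). Camera axes: x right, y down, z forward; pixel columns grow to the right and rows downward; lengths in m; the calibration is good to about 2 mm. A picture is of the moment at which its call begins: read the wrist's pose just before it. calibration takes no time and is no camera call; for the wrist camera it gives the pose at the moment of the call.
- env.hand_in(): hands the job in, once; it reports no verdict.
The state is a dict: "clock": time; "joint_pos": joint angles; "qvel": joint speeds; "tau": joint torques, N m; "tcp_pos": TCP position; "orientation": TCP orientation; "wrist_force": force on the tool from outside, world axes, zero at the start; "ft_torque": the same for the moment, N m; "finger_gap": finger opening in m.
Only numpy, scipy, OpenCV 4.12 (cv2) and the standard library are available. Lean on these libraries where they do the work, as an engineer would, in place of code of your own. Each camera call takes 0.05 s, during which the arm holds its last target.

## Task

Vent the white-lidded desiccator: push its lid round by the ears on its edge until the notch in its rim points at the green-capped post, not the orange one, and leave it there. Do not disturb the grey-lidded desiccator.

Things in the scene. Friction and masses are not known exactly. Their poses are not given: they have to be found in the camera images.
- lid_white: Sizes in mm. White disc 144 across, 14 thick, low clear dome on top, on a clear fixed bowl 136 wide. Turns in place both ways, no spring, 2 N at an ear; stays put. Rim notch 38 wide, black gasket seen in it. 3 ears at 90, 180, 270 deg from the notch: 18 wide, 22 tall, out to 104 from the centre, undersides level with the lid's. Origin: centre of underside, 60 above bench; x: out through notch.
- post_green: Index post fixed to the bench beside the white-lidded desiccator, 46 mm tall with a green cap 32 mm in diameter (foot 36 mm wide), 135 mm from the lid's centre and lower than the lid's ears. The notch starts 30 to 80 degrees from it, either way. Origin: centre of its foot, on the bench.
- post_orange: The same post with an orange cap, 110 degrees from the green one round the same lid: not the one wanted. The notch starts between the two posts. Origin: centre of its foot, on the bench.
- grey_notch (a point): A point in the rim notch of the grey lid, level with the top of its disc (74 mm above the bench), 60 mm from that lid's centre; x axis: from that centre out through the notch. This desiccator is the same as the other but with a grey lid and no posts; its lid turns too and must be left as it is.
Not all that is in view belongs to the job. Leave any yellow look-alike of the post_green alone. Leave any purple look-alike of the part that bears lid_white alone.

How it is judged:
By the outcome, as a careful person would: the job done as asked, in the order asked, and still so for the second after the job is handed in, with the robot touching nothing.
It also fails if it takes over 32 s, if anything falls off the work surface, if the arm or the gripper's body presses on something with over 40 N, if the wrist force passes 120 N, or if a joint passes its speed limit or range.

## Working session

There is one attempt and no reset: what is moved stays moved. The work goes in short steps, Python scripts to look and compute and a tool call to move; the robot and the scene stay as the last step left them, time stands still between calls to the robot, and variables do not carry over. Pictures are saved under pics/ and viewed, and the job is handed in when it is done.

Besides the shell and the picture viewer there is one more tool, called after "Call:" in YAML: its name, and indented under it one key for each argument. servo_tool: Moves the arm, as the interface text tells. Its arguments: {"type":"object","properties":{"increments":{"type":"array"},"newtons":{"type":"number"}},"required":["increments"]}

```bash
mkdir -p pics; ls
python3 - <<'E'
from workcell import env
import cv2
s=env.get_state()
for k in s: print(k,s[k])
for n in ("scene","top","wrist"):
    im=env.read_camera(n); cv2.imwrite(f"pics/{n}0.png",im[:,:,::-1])
    c=env.calibration(n); print(n,c["K"],c["distortion"],c["world_to_cam"])
E
```

```text
pics
clock 0.0
joint_pos [1.18239039e+00 3.14014603e-01 4.49788939e-02 1.30359541e+00
 8.29746067e-06 1.43120252e+00]
qvel [ 2.21467626e-04 -3.67800614e-04  7.35304013e-04  7.79086652e-04
 -3.67783373e-05  1.38041160e-04]
tau [ 5.11730195e-04 -4.80630362e+01  2.98530149e+01  1.94005662e-02
 -5.91587263e-05 -1.52090240e-05]
tcp_pos [0.1414162  0.55684568 0.24740073]
orientation [-2.43394158e-04  1.24085360e-01  9.92271123e-01 -8.84530217e-04]
wrist_force [-0.22932016 -0.20457905  0.06496804]
ft_torque [ 0.04032691 -0.02931405 -0.04335063]
finger_gap 0.08539508977277235
scene [[370.25263057   0.         260.5964088 ]
 [  0.         370.25263057 190.20835843]
 [  0.           0.           1.        ]] [-0.05736531  0.          0.          0.          0.        ] [[ 0.63113163  0.77540903 -0.02033968 -0.31297403]
 [ 0.41421415 -0.35908122 -0.83635358 -0.13017143]
 [-0.65581972  0.51942422 -0.54781291  1.12408745]
 [ 0.          0.          0.          1.        ]]
top [[496.06488004   0.         256.1049634 ]
 [  0.         496.06488004 199.32243828]
 [  0.           0.           1.        ]] [-0.01314237  0.          0.          0.          0.        ] [[ 0.0117001  -0.99990245 -0.00762907  0.02216646]
 [-0.98882734 -0.01043596 -0.14869966  0.47654386]
 [ 0.14860554  0.00928363 -0.98885298  1.23990111]
 [ 0.          0.          0.          1.        ]]
wrist [[284.39695504   0.         255.21842973]
 [  0.         284.39695504 192.95071622]
 [  0.           0.           1.        ]] [0.01683381 0.         0.         0.         0.        ] [[ 0.24571377  0.96934036 -0.00200307 -0.57419464]
 [ 0.91649551 -0.2316444   0.32615465 -0.04274248]
 [ 0.31569087 -0.08197649 -0.9453143   0.38174453]
 [ 0.          0.          0.          1.        ]]
```

View pics/scene0.png

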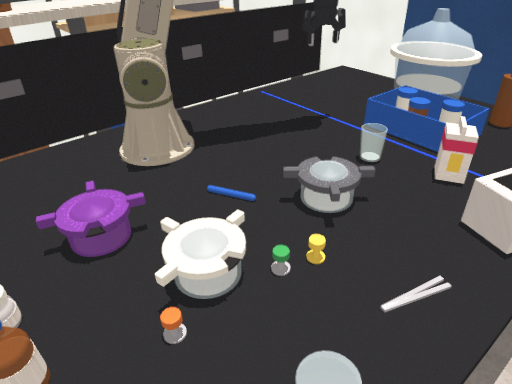

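View pics/top0.png

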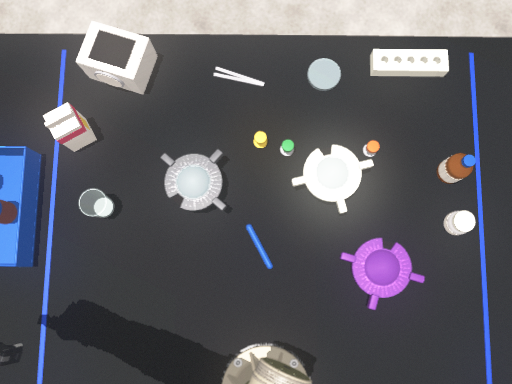

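View pics/wrist0.png

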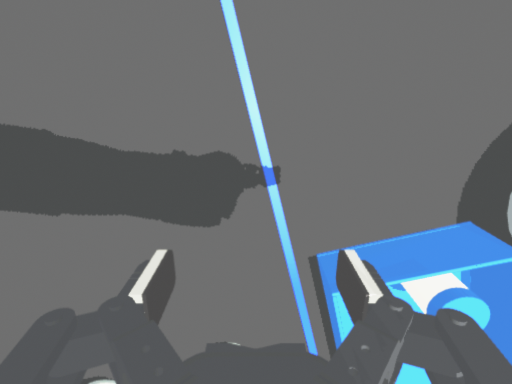

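The scene view has the white lid at (205,245), the green post at (281,258), orange at (173,323) and yellow at (317,247). In the top view the white lid is at (333,174), green at (288,147), orange at (372,148), grey at (194,182) and purple at (382,267). Next I'll measure.

```bash
cat > h.py <<'E'
import numpy as np, cv2
from workcell import env
def ray(cal,uv,z):
    K,D,T=np.array(cal["K"]),np.array(cal["distortion"]),np.array(cal["world_to_cam"])
    p=cv2.undistortPoints(np.array(uv,float).reshape(-1,1,2),K,D).reshape(-1,2)
    R,t=T[:3,:3],T[:3,3]; c=-R.T@t
    d=np.c_[p,np.ones(len(p))]@R
    return c+d*((z-c[2])/d[:,2])[:,None]
def proj(cal,P):
    T=np.array(cal["world_to_cam"])
    return cv2.projectPoints(np.array(P,float).reshape(-1,3),cv2.Rodrigues(T[:3,:3])[0],T[:3,3],np.array(cal["K"]),np.array(cal["distortion"]))[0].reshape(-1,2)
def blob(m,mina=20):
    n,l,s,c=cv2.connectedComponentsWithStats(m.astype(np.uint8))
    return [(c[i],s[i,4],l==i) for i in range(1,n) if s[i,4]>=mina]
E
python3 - <<'E'
from h import *
im=cv2.imread("pics/top0.png"); cal=env.calibration("top")
cv2.imwrite("pics/topcrop.png",cv2.resize(im[110:230,250:400],None,fx=5,fy=5,interpolation=cv2.INTER_CUBIC))
sc=cv2.imread("pics/scene0.png")
cv2.imwrite("pics/sccrop.png",cv2.resize(sc[190:350,130:330],None,fx=4,fy=3.7,interpolation=cv2.INTER_CUBIC))
hsv=cv2.cvtColor(im,cv2.COLOR_BGR2HSV); H,S,V=cv2.split(hsv)
for nm,m in (("green",(H>50)&(H<75)&(S>120)&(V>60)),("orange",(H>5)&(H<15)&(S>180)&(V>150)),("yellow",(H>20)&(H<33)&(S>150)&(V>120))):
    for c,a,_ in blob(m): print(nm,c,a,ray(cal,c,0.046)[0])
sc_c=env.calibration("scene"); hs=cv2.cvtColor(sc,cv2.COLOR_BGR2HSV);H,S,V2=cv2.split(hs)
for nm,m in (("green",(H>50)&(H<75)&(S>120)&(V2>60)),("orange",(H>5)&(H<12)&(S>180)&(V2>150))):
    for c,a,_ in blob(m): print("sc",nm,c,a,ray(sc_c,c,0.042)[0])
m=(V>150)&(cv2.split(hsv)[1]<60)
for c,a,l in blob(m,300):
    if 280<c[0]<380 and 130<c[1]<220:
        ys,xs=np.nonzero(l); P=ray(cal,np.c_[xs,ys],0.074); print(c,a,P.min(0),P.max(0),ray(cal,c,0.074))
E
```

```text
yellow [262.2972973  143.13513514] 37 [0.62232067 0.01302957 0.046     ]
sc green [280.62903226 252.84677419] 248 [ 0.62254889 -0.05557637  0.042     ]
sc orange [172.02479339 323.95867769] 121 [ 0.63343479 -0.279454    0.042     ]
[332.62813897 174.5999312 ] 2907 [ 0.43839938 -0.2662113   0.074     ] [ 0.61440695 -0.06229675  0.074     ] [[ 0.53529092 -0.16423297  0.074     ]]
```

View pics/topcrop.png

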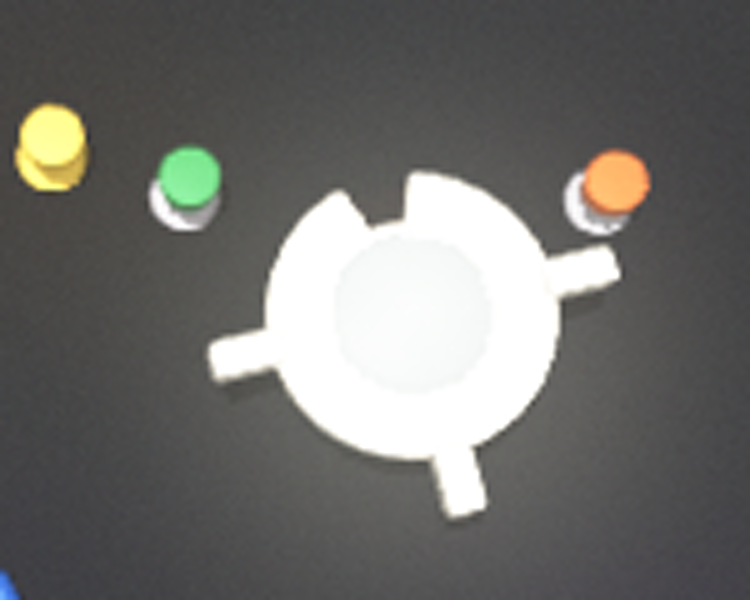

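View pics/sccrop.png

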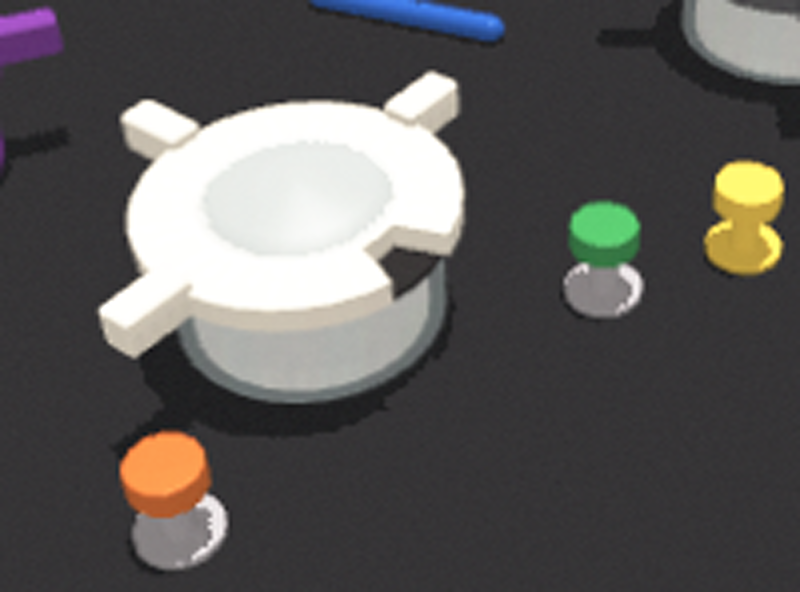

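```bash
cat >> h.py <<'E'
def circ(P):
    A=np.c_[2*P,np.ones(len(P))]; s=np.linalg.lstsq(A,(P**2).sum(1),rcond=None)[0]
    return s[:2],np.sqrt(s[2]+s[0]**2+s[1]**2)
def lid(im,cal,z=0.074,c0=(0.535,-0.164),thr=140):
    h=cv2.cvtColor(im,cv2.COLOR_BGR2HSV)
    m=((h[...,2]>thr)&(h[...,1]<70)).astype(np.uint8)
    cn=cv2.findContours(m,cv2.RETR_EXTERNAL,cv2.CHAIN_APPROX_NONE)[0]
    best=None
    uv0=proj(cal,[[*c0,z]])[0]
    cn=[c for c in cn if cv2.pointPolygonTest(c,tuple(map(float,uv0)),False)>=0]
    c=max(cn,key=cv2.contourArea).reshape(-1,2)
    P=ray(cal,c,z)[:,:2]; ctr=np.array(c0)
    for tol in (.02,.01,.006,.004,.003,.003):
        r=np.linalg.norm(P-ctr,axis=1); rr=0.072 if tol>.01 else rad
        g=abs(r-rr)<tol; ctr,rad=circ(P[g])
    return ctr,rad,P,c
E
python3 - <<'E'
from h import *
im=cv2.imread("pics/top0.png"); cal=env.calibration("top")
ctr,rad,P,c=lid(im,cal); print("ctr",ctr,"rad",rad)
d=P-ctr; r=np.hypot(*d.T); a=np.degrees(np.arctan2(d[:,1],d[:,0]))
o=np.argsort(a)
for b in range(-180,180,4):
    g=(a>=b)&(a<b+4)
    if g.any(): print(b+2, (r[g].min()*1e3).round(1),(r[g].max()*1e3).round(1),end=' | ')
h=cv2.cvtColor(im,cv2.COLOR_BGR2HSV)
print()
for nm,lo,hi in (("green",(50,80,60),(85,255,255)),("orange",(3,130,120),(17,255,255))):
    m=cv2.inRange(h,lo,hi)
    for q,ar,l in blob(m,8):
        if not(240<q[0]<400 and 120<q[1]<180): continue
        ys,xs=np.nonzero(l);Q=ray(cal,np.c_[xs,ys],.046)
        p=ray(cal,q,.046)[0,:2]; e=p-ctr
        print(nm,q,ar,p,"dist",np.hypot(*e),"ang",np.degrees(np.arctan2(e[1],e[0])),np.ptp(Q,0))
E
```

```text
ctr [ 0.54085534 -0.16232697] rad 0.07321252217959877
-178 72.6 72.7 | -174 72.8 88.3 | -170 80.9 104.7 | -166 102.8 103.3 | -162 102.3 104.0 | -158 73.4 101.6 | -154 72.2 72.2 | -150 72.3 73.3 | -146 72.9 73.6 | -142 72.4 72.4 | -138 71.8 72.0 | -134 73.6 73.6 | -130 72.0 73.6 | -126 72.4 72.9 | -122 72.3 73.6 | -118 73.3 73.3 | -114 72.2 73.5 | -110 71.7 72.6 | -106 72.7 73.4 | -102 71.7 72.2 | -98 73.5 73.8 | -94 73.2 73.3 | -90 73.2 73.2 | -86 73.4 73.6 | -82 76.5 102.7 | -78 100.2 106.9 | -74 105.2 106.8 | -70 82.0 105.3 | -66 75.0 85.4 | -62 72.9 73.9 | -58 73.4 74.2 | -54 72.9 74.4 | -50 74.1 74.1 | -46 74.0 74.0 | -42 74.2 74.2 | -38 72.6 73.0 | -34 73.7 73.7 | -30 73.2 74.5 | -26 73.1 74.2 | -22 72.0 73.4 | -18 72.5 74.2 | -14 72.9 73.5 | -10 72.3 74.4 | -6 73.8 74.1 | -2 73.5 73.6 | 2 52.6 70.8 | 6 47.8 50.2 | 10 48.2 48.2 | 14 48.7 48.7 | 18 46.9 46.9 | 22 47.7 48.6 | 26 49.7 68.0 | 30 62.3 72.7 | 34 73.2 74.0 | 38 72.6 72.6 | 42 72.2 73.8 | 46 73.7 73.7 | 50 73.9 73.9 | 54 72.3 72.8 | 58 72.1 73.5 | 62 73.1 73.1 | 66 71.9 73.2 | 70 72.2 73.7 | 74 72.2 72.9 | 78 71.6 73.6 | 82 72.8 73.2 | 86 72.5 72.6 | 90 72.4 72.5 | 94 72.6 75.3 | 98 78.1 101.2 | 102 101.6 105.1 | 106 103.2 104.6 | 110 75.3 105.4 | 114 74.0 80.9 | 118 72.8 74.0 | 122 73.1 74.4 | 126 73.8 73.8 | 130 73.0 73.3 | 134 72.8 74.6 | 138 73.1 74.7 | 142 73.4 73.4 | 146 73.9 74.6 | 150 73.3 74.3 | 154 73.1 74.3 | 158 72.3 73.3 | 162 73.1 73.9 | 166 71.9 72.5 | 170 73.4 73.8 | 174 72.8 73.1 | 178 72.6 72.7 | 
green [287.4214876  144.72727273] 121 [ 0.61870917 -0.05214484] dist 0.134912269397149 ang 54.75526790638631 [0.03207407 0.02853832 0.        ]
orange [372.72307692 145.94615385] 130 [ 0.61769834 -0.27302377] dist 0.13475396186523794 ang -55.23256795658489 [0.03204504 0.03131266 0.        ]
```

```bash
cat >> h.py <<'E'
def notch(P,ctr,c,cal):
    d=P-ctr; r=np.hypot(*d.T); a=np.degrees(np.arctan2(d[:,1],d[:,0]))
    # notch: points with r in 54..68
    g=(r>.052)&(r<.07); aa=a[g]; m=np.degrees(np.angle(np.exp(1j*np.radians(aa)).mean()))
    rel=(aa-m+180)%360-180
    e1,e2=aa[rel>0],aa[rel<0]
    def mean(x): return np.degrees(np.angle(np.exp(1j*np.radians(x)).mean()))
    # convert: edge lateral offset from the axis
    n=mean(np.array([mean(e1),mean(e2)]))
    q=np.c_[d[g]@[np.cos(np.radians(n)),np.sin(np.radians(n))],d[g]@[-np.sin(np.radians(n)),np.cos(np.radians(n))]]
    P82=ray(cal,c,.080)[:,:2]-ctr; r2=np.hypot(*P82.T); a2=np.degrees(np.arctan2(P82[:,1],P82[:,0]))
    out=[]
    for k in (90,180,270):
        rel=(a2-n-k+180)%360-180
        g=(abs(rel)<15)&(r2>.08)&(r2<.1)
        hi=rel[g&(rel>0)].mean(); lo=rel[g&(rel<0)].mean()
        out.append(((hi+lo)/2).round(2))
    return n,q[q[:,1]>0][:,1].mean(),q[q[:,1]<0][:,1].mean(),out
E
python3 - <<'E'
from h import *
im=cv2.imread("pics/top0.png"); cal=env.calibration("top")
ctr,rad,P,c=lid(im,cal); n=notch(P,ctr,c,cal); print(n)
a=np.radians(n[0]+180+np.mean(n[3])); u=np.array([np.cos(a),np.sin(a)]);v=np.array([-u[1],u[0]])
print("start",ctr+.09*u-.034*v,"tangent ang",np.degrees(np.arctan2(v[1],v[0])))
E
```

```text
(np.float64(14.305679288357828), np.float64(0.013521061545251822), np.float64(-0.013521155259354009), [np.float64(0.65), np.float64(-0.05), np.float64(0.28)])
start [ 0.44519133 -0.15210945] tangent ang -75.40098737830886
```

Call:
servo_tool:
  increments:
    - {"x":1,"y":-1,"claw":1}
    - {"x":1,"y":-1}
    - {"x":1,"y":-1}
    - {"x":1,"y":-1}
    - {"x":1,"y":-1}
  newtons: 20

```text
schema error: expected keys claw, x, y, z, ax, ay, az
```

Call:
servo_tool:
  increments:
    - {"claw":1,"x":1,"y":-1,"z":0,"ax":0,"ay":0,"az":0}
    - {"claw":1,"x":1,"y":-1,"z":0,"ax":0,"ay":0,"az":0}
    - {"claw":1,"x":1,"y":-1,"z":0,"ax":0,"ay":0,"az":0}
    - {"claw":1,"x":1,"y":-1,"z":0,"ax":0,"ay":0,"az":0}
    - {"claw":1,"x":1,"y":-1,"z":0,"ax":0,"ay":0,"az":0}
  newtons: 20

```text
clock: 0.65
tcp_pos: [0.2672, 0.4312, 0.2481]
orientation: [-0.0, 0.124, 0.992, -0.0]
wrist_force: [0.7, 0.1, -0.1]
finger_gap: 0.0124
```

Call:
servo_tool:
  increments:
    - {"claw":1,"x":1,"y":-1,"z":0,"ax":0,"ay":0,"az":0}
    - {"claw":1,"x":1,"y":-1,"z":0,"ax":0,"ay":0,"az":0}
    - {"claw":1,"x":1,"y":-1,"z":0,"ax":0,"ay":0,"az":0}
    - {"claw":1,"x":1,"y":-1,"z":0,"ax":0,"ay":0,"az":0}
    - {"claw":1,"x":1,"y":-1,"z":0,"ax":0,"ay":0,"az":0}

```text
clock: 1.15
tcp_pos: [0.3923, 0.3061, 0.2482]
orientation: [-0.0, 0.124, 0.992, -0.0]
wrist_force: [-0.2, 0.4, -0.0]
finger_gap: 0.0002
```

Call:
servo_tool:
  increments:
    - {"claw":1,"x":1,"y":-1,"z":0,"ax":0,"ay":0,"az":0}
    - {"claw":1,"x":1,"y":-1,"z":0,"ax":0,"ay":0,"az":0}
    - {"claw":1,"x":0,"y":-1,"z":0,"ax":0,"ay":0,"az":0}
    - {"claw":1,"x":0,"y":-1,"z":0,"ax":0,"ay":0,"az":0}
    - {"claw":1,"x":0,"y":-1,"z":0,"ax":0,"ay":0,"az":0}

```text
clock: 1.65
tcp_pos: [0.4415, 0.1811, 0.2479]
orientation: [-0.0, 0.124, 0.992, -0.0]
wrist_force: [0.1, 0.7, 0.8]
finger_gap: 0.0003
```

Call:
servo_tool:
  increments:
    - {"claw":1,"x":0,"y":-1,"z":0,"ax":0,"ay":0,"az":0}
    - {"claw":1,"x":0,"y":-1,"z":0,"ax":0,"ay":0,"az":0}
    - {"claw":1,"x":0,"y":-1,"z":0,"ax":0,"ay":0,"az":0}
    - {"claw":1,"x":0,"y":-1,"z":0,"ax":0,"ay":0,"az":0}
    - {"claw":1,"x":0,"y":-1,"z":0,"ax":0,"ay":0,"az":0}

```text
clock: 2.15
tcp_pos: [0.4413, 0.0564, 0.2481]
orientation: [-0.0, 0.124, 0.992, 0.0]
wrist_force: [0.7, -0.1, 0.5]
finger_gap: -0.0003
```

Call:
servo_tool:
  increments:
    - {"claw":1,"x":0,"y":-1,"z":0,"ax":0,"ay":0,"az":0}
    - {"claw":1,"x":0,"y":-1,"z":0,"ax":0,"ay":0,"az":0}
    - {"claw":1,"x":0,"y":-1,"z":0,"ax":0,"ay":0,"az":0}
    - {"claw":1,"x":0,"y":-1,"z":0,"ax":0,"ay":0,"az":0}
    - {"claw":1,"x":0,"y":-1,"z":0,"ax":0,"ay":0,"az":0}

```text
clock: 2.65
tcp_pos: [0.4413, -0.0686, 0.2481]
orientation: [-0.0, 0.124, 0.992, 0.0]
wrist_force: [0.6, -0.6, -0.6]
finger_gap: -0.0001
```

Call:
servo_tool:
  increments:
    - {"claw":1,"x":0.1,"y":-0.8,"z":0,"ax":0,"ay":0,"az":1}
    - {"claw":1,"x":0,"y":-0.8,"z":0,"ax":0,"ay":0,"az":1}
    - {"claw":1,"x":0,"y":-0.8,"z":0,"ax":0,"ay":0,"az":1}
    - {"claw":1,"x":0,"y":-0.7,"z":-0.5,"ax":0,"ay":0,"az":0.6}
    - {"claw":1,"x":0,"y":0,"z":-1,"ax":0,"ay":0,"az":0}

```text
clock: 3.15
tcp_pos: [0.4455, -0.1477, 0.2118]
orientation: [0.002, -0.126, 0.992, -0.001]
wrist_force: [0.9, 0.3, -1.0]
finger_gap: 0.0002
```

Call:
servo_tool:
  increments:
    - {"claw":1,"x":0,"y":0,"z":-1,"ax":0,"ay":0,"az":0}
    - {"claw":1,"x":0,"y":0,"z":-1,"ax":0,"ay":0,"az":0}
    - {"claw":1,"x":0,"y":0,"z":0,"ax":0,"ay":0,"az":0}

```text
clock: 3.45
tcp_pos: [0.4417, -0.144, 0.1577]
orientation: [-0.003, -0.126, 0.992, 0.002]
wrist_force: [-0.0, -0.0, 0.0]
finger_gap: 0.0003
```

Run:
```python
from h import *
s=env.get_state(); print(s["clock"],s["tcp_pos"],s["orientation"],s["joint_pos"])
for n in ("top","scene"):
    im=env.read_camera(n)[:,:,::-1]; cv2.imwrite(f"pics/{n}1.png",im)
    b=im[110:260,230:430] if n=="top" else im[120:330,100:330]
    cv2.imwrite(f"pics/{n}1c.png",cv2.resize(b,None,fx=3.5,fy=2.85 if n=="scene" else 3.5,interpolation=cv2.INTER_CUBIC))
```

```text
3.45 [ 0.44165491 -0.14403136  0.15768211] [-0.0027629  -0.12643993  0.99196845  0.00197685] [-4.88340639e-01  1.57125356e-01 -3.85746932e-01  1.03471851e+00
  4.03059678e-05 -7.41900795e-01]
```

View pics/top1c.png

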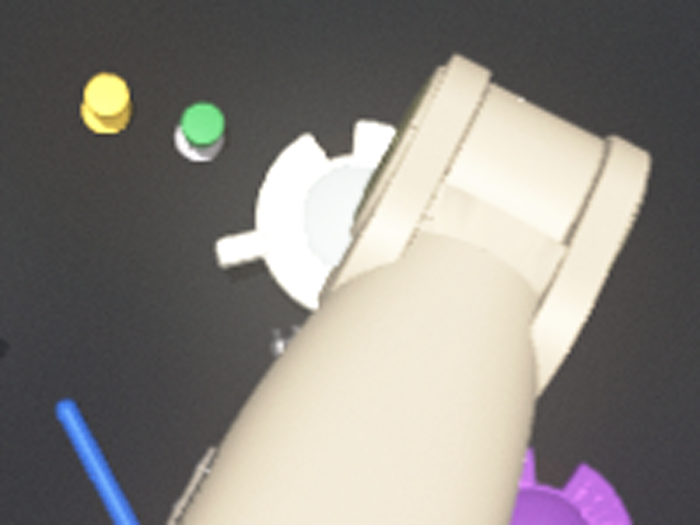

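View pics/scene1c.png

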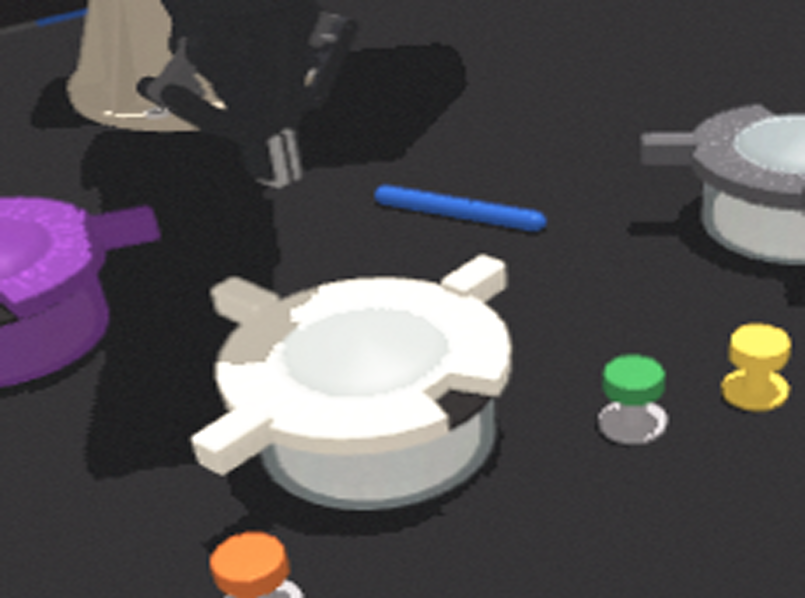

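The scene view shows the closed fingers above the bench at about (285,165), on the clockwise side of the near ear. The lid, posts and neighbouring desiccators are undisturbed. Next I descend and advance along the arc.

Call:
servo_tool:
  increments:
    - {"claw":1,"x":0,"y":0,"z":-1,"ax":0,"ay":0,"az":0}
    - {"claw":1,"x":0,"y":0,"z":-1,"ax":0,"ay":0,"az":0}
    - {"claw":1,"x":0,"y":0,"z":-1,"ax":0,"ay":0,"az":0}
    - {"claw":1,"x":0.1,"y":-0.375,"z":0,"ax":0,"ay":0,"az":0}
    - {"claw":1,"x":0.1,"y":-0.4,"z":0,"ax":0,"ay":0,"az":0}

```text
clock: 4.05
tcp_pos: [0.4499, -0.1653, 0.0872]
orientation: [0.0, -0.127, 0.992, -0.0]
wrist_force: [-1.1, 1.7, -0.5]
finger_gap: -0.0
```

Call:
servo_tool:
  increments:
    - {"claw":1,"x":0.02,"y":-0.33,"z":0,"ax":0,"ay":0,"az":0.625}
    - {"claw":1,"x":0.05,"y":-0.32,"z":0,"ax":0,"ay":0,"az":0.625}
    - {"claw":1,"x":0,"y":0,"z":0,"ax":0,"ay":0,"az":0}

```text
clock: 4.35
tcp_pos: [0.4526, -0.183, 0.0879]
orientation: [0.001, -0.212, 0.977, -0.001]
wrist_force: [-0.7, -0.0, 0.6]
finger_gap: -0.0001
```

Run:
```python
from h import *
s=env.get_state(); print(s["clock"],s["tcp_pos"],s["orientation"],s["wrist_force"])
for n in ("scene",):
    im=env.read_camera(n)[:,:,::-1]; cv2.imwrite(f"pics/{n}2.png",im)
    b=im[120:330,100:330]
    cv2.imwrite(f"pics/{n}2c.png",cv2.resize(b,None,fx=3.4,fy=2.85,interpolation=cv2.INTER_CUBIC))
```

```text
4.35 [ 0.45262539 -0.18303529  0.08793513] [ 0.00135093 -0.21199221  0.97726953 -0.00132251] [-0.68177784 -0.00923316  0.56543546]
```

View pics/scene2c.png

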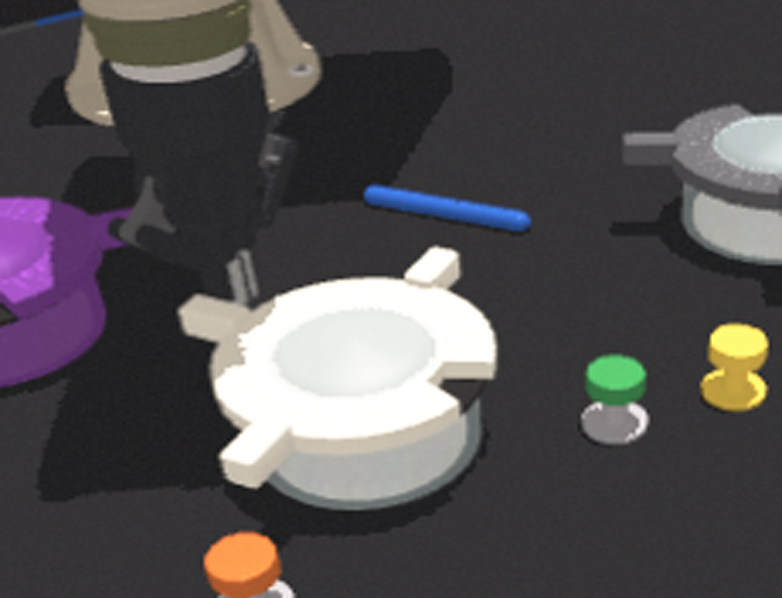

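The ear and notch have started turning counter-clockwise: the notch is now at about crop (465,385), with the fingers against the ear at (245,275). The gripper passes close to the purple ear at crop (115,230), so I'll check that clearance and measure the lid angle.

Run:
```python
from h import *
im0=cv2.imread("pics/top0.png"); cal=env.calibration("top")
h=cv2.cvtColor(im0,cv2.COLOR_BGR2HSV); m=cv2.inRange(h,(130,80,60),(160,255,255))
for q,a,l in blob(m,300):
    ys,xs=np.nonzero(l); P=ray(cal,np.c_[xs,ys],.08)[:,:2]; print("purple",ray(cal,q,.08)[0],P[P[:,0].argmax()],P[P[:,1].argmax()],P[P[:,1].argmin()])
    p=np.array([.4526,-.183]); i=np.linalg.norm(P-p,axis=1).argmin(); print("nearest",P[i],np.linalg.norm(P[i]-p))
    p=np.array([.47,-.222]); i=np.linalg.norm(P-p,axis=1).argmin(); print("nearest final",P[i],np.linalg.norm(P[i]-p))
im=env.read_camera("top")[:,:,::-1]; cv2.imwrite("pics/top2.png",im)
cv2.imwrite("pics/top2c.png",cv2.resize(im[110:260,250:410],None,fx=4,fy=4,interpolation=cv2.INTER_CUBIC))
w=env.read_camera("wrist")[:,:,::-1]; cv2.imwrite("pics/w2.png",w)
```

```text
purple [ 0.30013769 -0.2779407   0.08      ] [ 0.37944948 -0.27765793] [ 0.32480974 -0.1789736 ] [ 0.28604234 -0.38193876]
nearest [ 0.36679202 -0.23821477] 0.1020376449289792
nearest final [ 0.37428838 -0.25305214] 0.10062280409241457
```

View pics/top2c.png

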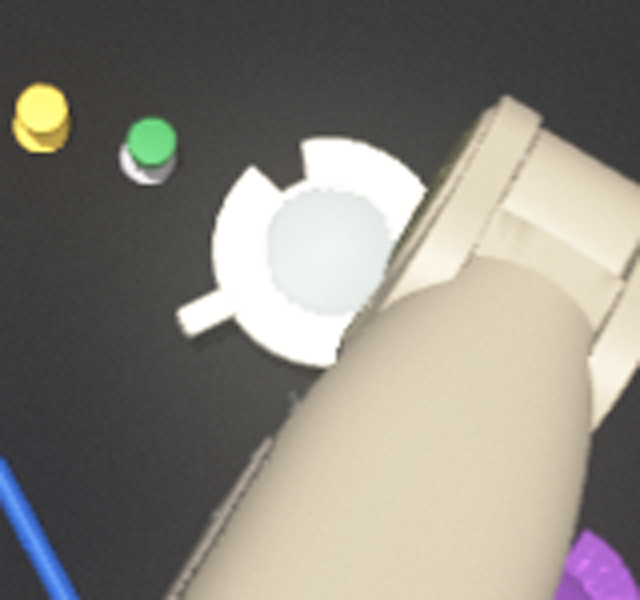

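View pics/w2.png

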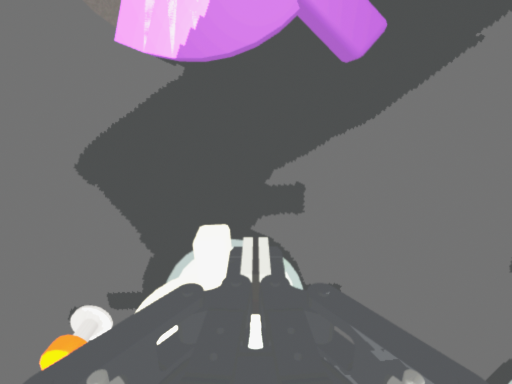

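The top view leaves the notch (crop 275,165) and the left ear (crop 200,312) clear of the arm, so both can be measured. Purple is 100 mm from the fingers.

```bash
cat >> h.py <<'E'
C0=np.array([.54086,-.16233])
def meas(im,cal):
    h=cv2.cvtColor(im,cv2.COLOR_BGR2HSV); m=((h[...,2]>140)&(h[...,1]<40)).astype(np.uint8)
    uv0=proj(cal,[[*C0,.074]])[0]
    cn=[c for c in cv2.findContours(m,cv2.RETR_EXTERNAL,cv2.CHAIN_APPROX_NONE)[0] if cv2.contourArea(c)>300 and cv2.pointPolygonTest(c,tuple(map(float,uv0)),True)>-25]
    c=max(cn,key=cv2.contourArea).reshape(-1,2)
    res=[]
    for z,lo,hi,rng in ((.074,.052,.07,(0,80)),(.080,.08,.1,(90,170))):
        d=ray(cal,c,z)[:,:2]-C0; r=np.hypot(*d.T); a=np.degrees(np.arctan2(d[:,1],d[:,0]))
        g=(r>lo)&(r<hi)&(a>rng[0])&(a<rng[1]); aa=a[g]; mid=(aa.min()+aa.max())/2
        res.append(((aa[aa>mid].mean()+aa[aa<mid].mean())/2, aa[aa>mid].mean()-aa[aa<mid].mean()))
    return res
E
python3 - <<'E'
from h import *
cal=env.calibration("top")
for f in ("top0","top2"): print(f,meas(cv2.imread(f"pics/{f}.png"),cal))
s=env.get_state(); d=s["tcp_pos"][:2]-C0; print(np.degrees(np.arctan2(d[1],d[0])),np.hypot(*d))
E
```

```text
top0 [(np.float64(14.309487222390786), np.float64(25.831642386823027)), (np.float64(104.95389239004207), np.float64(12.726867187431111))]
top2 [(np.float64(26.9243275795231), np.float64(26.091992141334742)), (np.float64(117.65044392883465), np.float64(11.580337276186413))]
-167.72518298290242 0.09115926492835015
```

Call:
servo_tool:
  increments:
    - {"claw":1,"x":0.08,"y":-0.31,"z":0,"ax":0,"ay":0,"az":0.625}
    - {"claw":1,"x":0.11,"y":-0.3,"z":0,"ax":0,"ay":0,"az":0.625}
    - {"claw":1,"x":0.135,"y":-0.29,"z":0,"ax":0,"ay":0,"az":0.625}
    - {"claw":1,"x":0.16,"y":-0.275,"z":0,"ax":0,"ay":0,"az":0.625}
    - {"claw":1,"x":0,"y":0,"z":0,"ax":0,"ay":0,"az":0}

```text
clock: 5.0
tcp_pos: [0.4635, -0.2108, 0.0864]
orientation: [0.0, -0.378, 0.926, -0.0]
wrist_force: [0.5, 0.6, -0.4]
finger_gap: 0.0003
```

Run:
```python
from h import *
cal=env.calibration("top")
im=env.read_camera("top")[:,:,::-1]; cv2.imwrite("pics/top3.png",im)
print(meas(im,cal))
s=env.get_state(); d=s["tcp_pos"][:2]-C0; print(s["clock"],s["tcp_pos"],s["wrist_force"],np.degrees(np.arctan2(d[1],d[0])),np.hypot(*d))
```

```text
[(np.float64(45.96345552430251), np.float64(25.83675732326276)), (np.float64(135.40363128197714), np.float64(11.172445095363912))]
5.05 [ 0.46337081 -0.21040982  0.0862556 ] [ 0.26358813 -0.7676091  -0.17340635] -148.1815845932051 0.09119344254449253
```

Call:
servo_tool:
  increments:
    - {"claw":1,"x":0.08,"y":-0.12,"z":0,"ax":0,"ay":0,"az":0.28}
    - {"claw":1,"x":0.08,"y":-0.12,"z":0,"ax":0,"ay":0,"az":0.28}
    - {"claw":1,"x":0.09,"y":-0.11,"z":0,"ax":0,"ay":0,"az":0.28}
    - {"claw":1,"x":0.09,"y":-0.11,"z":0,"ax":0,"ay":0,"az":0.28}
    - {"claw":1,"x":0,"y":0,"z":0,"ax":0,"ay":0,"az":0}

```text
clock: 5.55
tcp_pos: [0.4714, -0.2215, 0.086]
orientation: [-0.0, -0.449, 0.893, -0.0]
wrist_force: [-0.9, -0.2, 0.3]
finger_gap: 0.0002
```

Run:
```python
from h import *
cal=env.calibration("top")
im=env.read_camera("top")[:,:,::-1]; cv2.imwrite("pics/top4.png",im)
print(meas(im,cal))
s=env.get_state(); d=s["tcp_pos"][:2]-C0; print(s["clock"],s["tcp_pos"],s["wrist_force"],np.degrees(np.arctan2(d[1],d[0])),np.hypot(*d))
```

```text
[(np.float64(54.19948163133523), np.float64(25.46511987853274)), (np.float64(143.8044136857365), np.float64(11.300413766365466))]
5.6 [ 0.47148984 -0.22145994  0.08600762] [-1.21568634  0.05080572  0.18536557] -139.5562936110249 0.0911513505351922
```

Call:
servo_tool:
  increments:
    - {"claw":1,"x":0.02,"y":-0.024,"z":0,"ax":0,"ay":0,"az":0.05}
    - {"claw":1,"x":0,"y":0,"z":0,"ax":0,"ay":0,"az":0}
    - {"claw":1,"x":-0.3,"y":0.2,"z":0,"ax":0,"ay":0,"az":0}
    - {"claw":1,"x":-0.4,"y":0.3,"z":0,"ax":0,"ay":0,"az":0}
    - {"claw":1,"x":0,"y":0,"z":1,"ax":0,"ay":0,"az":0}

```text
clock: 6.1
tcp_pos: [0.45, -0.2066, 0.1078]
orientation: [-0.002, -0.453, 0.891, 0.004]
wrist_force: [0.2, 0.9, 0.2]
finger_gap: 0.0001
```

Call:
servo_tool:
  increments:
    - {"claw":1,"x":0,"y":0.2,"z":1,"ax":0,"ay":0,"az":0}
    - {"claw":1,"x":0,"y":0.5,"z":1,"ax":0,"ay":0,"az":0}
    - {"claw":1,"x":0,"y":1,"z":1,"ax":0,"ay":0,"az":0}
    - {"claw":1,"x":0,"y":1,"z":1,"ax":0,"ay":0,"az":0}
    - {"claw":1,"x":0,"y":1,"z":0.5,"ax":0,"ay":0,"az":0}

```text
clock: 6.6
tcp_pos: [0.4543, -0.1164, 0.2254]
orientation: [0.001, -0.453, 0.892, -0.001]
wrist_force: [0.5, 0.3, -0.3]
finger_gap: 0.0003
```

Call:
servo_tool:
  increments:
    - {"claw":1,"x":0,"y":1,"z":0,"ax":0,"ay":0,"az":0}
    - {"claw":1,"x":0,"y":1,"z":0,"ax":0,"ay":0,"az":0}
    - {"claw":1,"x":0,"y":1,"z":0,"ax":0,"ay":0,"az":0}
    - {"claw":1,"x":0,"y":1,"z":0,"ax":0,"ay":0,"az":0}
    - {"claw":1,"x":0,"y":1,"z":0,"ax":0,"ay":0,"az":0}

```text
clock: 7.1
tcp_pos: [0.4533, 0.009, 0.2232]
orientation: [-0.0, -0.453, 0.891, 0.0]
wrist_force: [0.7, 0.1, -0.7]
finger_gap: -0.0004
```

Call:
servo_tool:
  increments:
    - {"claw":1,"x":0,"y":1,"z":0,"ax":0,"ay":0,"az":0}
    - {"claw":1,"x":0,"y":1,"z":0,"ax":0,"ay":0,"az":0}
    - {"claw":1,"x":0,"y":1,"z":0,"ax":0,"ay":0,"az":0}
    - {"claw":1,"x":0,"y":1,"z":0,"ax":0,"ay":0,"az":0}
    - {"claw":1,"x":0,"y":0,"z":0,"ax":0,"ay":0,"az":0}

```text
clock: 7.6
tcp_pos: [0.4532, 0.1099, 0.2232]
orientation: [0.0, -0.455, 0.891, 0.0]
wrist_force: [0.3, 0.5, 0.7]
finger_gap: 0.0001
```

Run:
```python
from h import *
cal=env.calibration("top")
im=env.read_camera("top")[:,:,::-1]; cv2.imwrite("pics/top5.png",im)
print(meas(im,cal),env.get_state()["clock"],env.get_state()["tcp_pos"])
for f in ("top0","top5"):
    ctr,rad,P,c=lid(cv2.imread(f"pics/{f}.png"),cal); print(f,ctr,rad,notch(P,ctr,c,cal))
```

```text
[(np.float64(54.48958214769782), np.float64(25.487802284669577)), (np.float64(144.21063835324958), np.float64(11.360768720003733))] 7.65 [0.45339724 0.10875266 0.22316378]
top0 [ 0.54085534 -0.16232697] 0.07321252217959877 (np.float64(14.305679288357828), np.float64(0.013521061545251822), np.float64(-0.013521155259354009), [np.float64(0.65), np.float64(-0.05), np.float64(0.28)])
top5 [ 0.54107919 -0.16265267] 0.07284335611469214 (np.float64(54.75766948067907), np.float64(0.013386205368643116), np.float64(-0.013475938908652238), [np.float64(-0.63), np.float64(-1.28), np.float64(-0.43)])
```

View pics/top5.png

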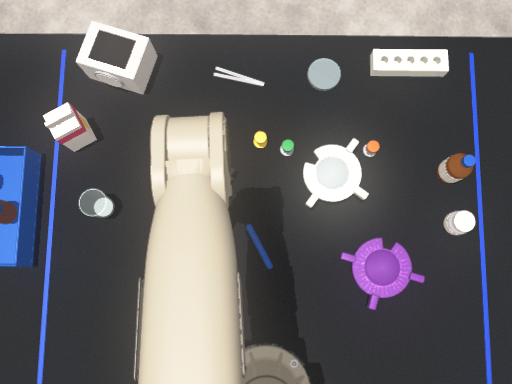

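The notch now faces the green cap in the top view, with the rim gap at (312,155) towards (288,147). I'll check the grey lid and everything else in the scene view, then hand in.

Run:
```python
from h import *
im=env.read_camera("scene")[:,:,::-1]; cv2.imwrite("pics/scene5.png",im)
```

```text
(no output)
```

View pics/scene5.png

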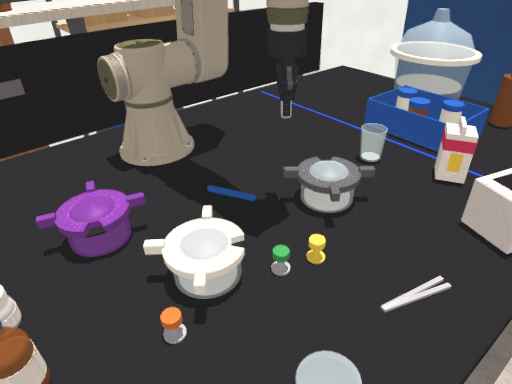

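The grey lid at (328,175), the purple lid and the posts look the same as at the start. The white notch at (237,247) faces the green post, and the arm is clear of everything.

```bash
python3 -c "
from workcell import env
print(env.hand_in())"
```

```text
the job is handed in; nothing more can be done
None
```

The white lid's notch now points at the green post. I pushed the lid about 40° counter-clockwise by its near ear with the closed fingers, then backed off, lifted clear and handed in at about 7.7 s.

- **Notch direction:** in the last top view the notch is at 54.5–54.8°, and the green post is at 54.8°. The three ears put it slightly lower, at about 54°, so the two measurements disagree by under 1°.
- **Grey lid:** it looks unchanged in the last scene view. I could not measure it from above because the arm, raised well clear of it, was blocking that view.
- **Everything else:** the posts, the purple desiccator and the other objects look unmoved. The wrist-force readings I saw while pushing were about 2 N or less.

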